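Snug the adjustable wrench and tighten the press-mould nut

ROBOT

A 6-joint arm with a two-finger parallel gripper is mounted at the origin on the work surface. World frame = base frame: x ahead of the robot, y to its left, z up, the work surface at z = 0. Lengths are in m, angles in rad, forces in N, time in s.
With the tool pointing down it reaches from about 0.3 to 0.875 m from the base axis. Payload 6.4 kg.
Tool frame: the origin (TCP) lies midway between the tips of the shut fingers; the grasp point (between the pads) lies 19 mm behind it (ctrl.pinch_z is the distance from the TCP to the grasp point, in m); z points along the fingers, y is the line along which they close (so a half turn about z gives the same grasp; the last joint's range is limited). The gripper opens to 85 mm and grips with 20 to 120 N. Pads are 22 mm wide; open, the fingers measure 114 mm over their backs; the gripper's body (76 mm by 85 mm) begins 54 mm behind the grasp point. The pads swing forward as they close: fully open they stand 13 mm farther back than shut.
Start: joints at [0.99, 0.181, 1.607, -0, 1.354, -0.206], TCP at [0.21, 0.535, 0.231] pointing down, gripper open.
Joint ranges: [-2.99, 2.99], [-0.89, 2.07], [0.3, 2.58], [-1.14, 4.28], [0, 2.63], [-3.12, 3.12]. Speed limits (rad/s): [2.57, 2.57, 3.01, 3.14, 3.14, 3.14].

INTERFACE

Orientations are given as a unit quaternion [w, x, y, z].
In Python, from bench import ctrl gives the robot as it stands.
- The arm moves only by the tool apply_moves, never from a script. Its argument "moves" is a list of rows, each an object with "jaw": the opening, from 0 (shut) to 1 (fully open); "offset": the shift along the tool's x, y, z in mm, a list of three; "rot": the turn, a rotation vector about the tool's x, y, z in degrees, a list of three. In form: [{"jaw": jaw, "offset": [dx, dy, dz], "rot": [ax, ay, az]}, ...]. A call has exactly 5 rows; each row shifts and turns the commanded pose from where the row before left it, along the tool's axes as they then stand; what a row does not reach is not made up. A row lasts 1/8 s, in which the tool goes at most 62.5 mm and 10.7 degrees, less where a joint would pass 70% of its speed; a pose out of reach is approached as far as the arm can. A call is refused whole if a number of a shift passes 62.5 or a number of a turn 10.7, either way. A call with a gripper value outside its range is refused whole. The fingers move at their own pace and stop on an object; the grip force is fixed at half the most. Time passes only in rows, so rows that do not move let the fingers close, or fill a call up. It gives the time, the measured TCP pose, the force, the opening and the grip force at its end, in the units of the state.
- ctrl.get_obs(): the state, without advancing time (a new reading comes with each control period).
- ctrl.camera(name): name is "scene" or "top"; returns (picture, depth): 480x640x3 uint8, red, green, blue; 480x640 float32, m along the optical axis (not along the pixel's ray), 0 where there is no reading.
- ctrl.camera_params(name): a dict with "K" (3x3 intrinsics, pixels), "dist" ([k1, k2, p1, p2, k3] as OpenCV has them; the pictures are not rectified), "cam_to_world" (4x4, takes a point from camera to world coordinates). Camera axes: x right, y down, z forward; pixel columns grow to the right and rows downward; lengths in m; the calibration is good to about 2 mm. A picture is of the moment at which its call begins. camera_params takes no time and is no camera call.
- ctrl.hand_in(): hands the job in; it is judged then, once.
Trained networks look in the newest picture that a camera, given by its name, has taken for a name from the list of things; names that differ only in an ending like _2 or _b are one class to them, and where a whole thing is asked for, a point or a joint stands for the part that bears it (a point fixed in the world has none). Each returns a list of dicts, best first, with "score" (0 to 1); they miss things now and then, are a little off and sometimes report something else, mostly with a low value. They report only what shows in the picture. A call takes as long as a camera call.
- ctrl.outline_of(camera, target): "region" (480x640 bool, what is visible of it) and "position" ([column, row] in pixels, amid what is visible of it).
The state is a dict: "time_s": time; "q": joint angles; "dq": joint speeds; "joint_efforts": joint torques, N m; "eef_pos": TCP position; "eef_rot": TCP orientation; "wrist_force": force on the tool from outside, world axes, zero at the start; "torque": the same for the moment, N m; "opening": opening from 0.0 (shut) to 1.0 (fully open); "grasp_force": force on a finger pad.
Only numpy, scipy, OpenCV 4.12 (cv2) and the standard library are available. Lean on these libraries where they do the work, as an engineer would, in place of code of your own. Each camera call takes 0.05 s, during which the arm holds its last target. There are 200 camera calls.

TASK

The adjustable wrench hanging on the plaster mould's tie-bolt nut is open too wide. Turn its worm wheel clockwise (seen from above) until the jaws just fit the nut, then push the handle down to the rubber stop so that the nut is tightened, and let go.

Things in the scene. Friction and masses are not known exactly. Their poses are not given: they have to be found in the camera images.
- worm_grip (a point): Centre of the dark knurled thumb wheel on the wrench's worm: upright cylinder 26 mm across, 28 mm tall, white line on top, 204 mm above the table, on a vertical axis (handle level). The 25 mm below it hold only the thin worm, then come the jaws. The mould's top, 20 mm to the robot's side of the axis, is 30 mm below the wheel's underside, so it can be gripped from above at any yaw.
- worm (a joint): Turn of the worm wheel, rad, growing clockwise seen from above; closes the two jaws evenly, the gap by 8 mm per rad. Starts at 0.25 to 0.7 (jaws 10 to 6.4 mm too wide). At 1.5 the jaws touch the 36 mm nut and the wheel stalls by 1.7; turning further only slips in the fingers. They fit above 1.3. Stiff (0.28 N m), stays where left.
- handle_press (a point): Point to push: middle of the upper edge of the wrench's level handle (orange grip), 147 mm above the table. Handle 12 mm thick, 24 mm high, runs level from the wheel past this point (60 mm more), clear of the mould. Swings about the level bolt, 190 mm from this point, 0.40 rad down to a rubber stop: the point sinks to 72 mm, moves 10 mm back towards the wheel. Takes 3 to 8 N; stays where left.
- nut (a joint): Turn of the brass 36 mm hexagon nut on its bolt, rad: 0 at the start, growing as it is tightened (handle going down). It turns only when the jaws fit it; loose jaws swing round it. The full stroke of the handle gives about 0.32 to 0.4.

How it is judged:
On the way:
1. the jaws are closed to fit the nut before the nut is turned (value of joint worm above 1.3 rad and value of joint nut below 0.15 rad and height (world z) of handle_press above 0.125 m), for 0.2 s.
At the end, for the whole second after the job is handed in: The worm still stands above 1.3 rad (jaws within 1.6 mm of fitting), the nut has been turned by more than 0.27 rad and is at rest, and the handle is down at its stop: handle_press lower than 87 mm above the table (15 mm of tolerance) (value of joint worm above 1.3 rad and value of joint nut above 0.27 rad and height (world z) of handle_press below 0.087 m and velocity of joint nut between -0.05 and 0.05 rad/s); the robot touches nothing.
It also fails if it takes over 42 s, if anything falls off the work surface, if the arm or the gripper's body presses on something with over 40 N, if the wrist force passes 120 N, or if a joint passes its speed limit or range.

## Working session

There is one attempt and no reset: what is moved stays moved. The work goes in short steps, Python scripts to look and compute and a tool call to move; the robot and the scene stay as the last step left them, time stands still between calls to the robot, and variables do not carry over. Pictures are saved under pics/ and viewed, at most 10 in all, crops included, and the job is handed in when it is done.

Besides the shell and the picture viewer there is one more tool, called after "Call:" as name(argument=value, ...), one argument or row to a line, values as JSON. apply_moves: Moves the arm, as the interface text tells. Its arguments: {"type":"object","properties":{"moves":{"type":"array"}},"required":["moves"]}

```bash
mkdir -p pics; cat > h.py <<'E'
from bench import ctrl
import numpy as np, cv2
def look(cam,names,png=None):
    im,d=ctrl.camera(cam); P=ctrl.camera_params(cam)
    im2=im[:,:,::-1].copy(); out={}
    for n in names:
        for r in ctrl.outline_of(cam,n)[:2]:
            reg=r["region"]; u,v=r["position"]; m=reg&(d>0)
            vs,us=np.nonzero(m)
            w=towc(P,us,vs,d[m]) if len(us) else np.zeros((1,3))
            c=towc(P,[u],[v],[d[int(v),int(u)]])[0]
            print(cam,n,round(r["score"],2),np.round([u,v]),reg.sum(),"centre",c.round(4),"lo",np.percentile(w,3,0).round(3),"hi",np.percentile(w,97,0).round(3))
            out.setdefault(n,(r,w))
            cv2.circle(im2,(int(u),int(v)),4,(255,0,255),1)
    if png: cv2.imwrite("pics/"+png,im2)
    return im,d,P,out
def towc(P,u,v,z):
    p=cv2.undistortPoints(np.array(np.c_[u,v],float).reshape(-1,1,2),np.array(P["K"]),np.array(P["dist"])).reshape(-1,2)
    z=np.asarray(z,float); T=np.array(P["cam_to_world"])
    return np.c_[p*z[:,None],z]@T[:3,:3].T+T[:3,3]
E
python3 - <<'E'
from h import *
for c in("scene","top"):
    r=look(c,["worm_grip","handle_press","nut"],c+"1.png")
    print(np.round(r[2]["cam_to_world"],3).tolist())
o=ctrl.get_obs();print(o["time_s"],o["eef_pos"],o["eef_rot"],o["opening"])
E
```

```text
scene worm_grip 0.96 [295. 266.] 804 centre [0.6199 0.0247 0.2139] lo [0.596 0.012 0.161] hi [0.618 0.037 0.218]
scene handle_press 0.63 [308. 305.] 5729 centre [1.1069 0.0168 0.6409] lo [ 0.586 -0.043  0.103] hi [0.644 0.207 0.217]
scene handle_press 0.31 [292. 268.] 763 centre [0.6164 0.0203 0.2088] lo [0.597 0.013 0.162] hi [0.618 0.036 0.219]
scene nut 0.78 [259. 301.] 473 centre [ 0.6027 -0.0231  0.1443] lo [ 0.585 -0.044  0.119] hi [ 0.606 -0.004  0.158]
[[0.082, 0.622, -0.778, 1.107], [0.997, -0.053, 0.063, 0.017], [-0.002, -0.781, -0.625, 0.641], [0.0, 0.0, 0.0, 1.0]]
top worm_grip 0.75 [360. 221.] 553 centre [0.6018 0.0236 0.2203] lo [0.589 0.008 0.162] hi [0.615 0.034 0.22 ]
top handle_press 0.71 [338. 226.] 3577 centre [6.447e-01 4.050e-02 6.000e-04] lo [ 0.586 -0.044  0.016] hi [0.642 0.205 0.219]
top nut 0.5 [397. 248.] 177 centre [ 0.5836 -0.0273  0.1518] lo [ 0.578 -0.044  0.138] hi [ 0.59  -0.008  0.155]
[[-0.005, -0.985, 0.174, 0.46], [-1.0, 0.005, 0.003, 0.071], [-0.004, -0.174, -0.985, 0.842], [0.0, 0.0, 0.0, 1.0]]
0.4 [0.21045763 0.53503095 0.23115279] [-4.59042230e-05  1.86292173e-01  9.82494381e-01 -1.23197289e-04] 1.0009397804130082
```

```bash
python3 - <<'E'
import cv2,numpy as np
a=cv2.imread("pics/scene1.png")[150:450,180:580];b=cv2.imread("pics/top1.png")[120:420,150:550]
cv2.imwrite("pics/both.png",np.vstack([a,b]))
E
python3 - <<'E'
from h import *
# wheel top: points in z>0.21; handle points
for c in("scene","top"):
    im,d,P,o=look(c,["worm_grip","handle_press"])
    w=o["worm_grip"][1]; t=w[w[:,2]>0.212]; 
    (cx,cy),r=cv2.minEnclosingCircle((t[:,:2]*1000).astype(np.float32)); print(c,"wheel top",len(t),t.mean(0).round(4),cx,cy,r,(t.min(0)+t.max(0))/2)
    m=o["handle_press"][0]["region"]; hsv=cv2.cvtColor(im,cv2.COLOR_RGB2HSV)
    org=m&(hsv[...,0]<20)&(hsv[...,1]>140)&(d>0); vs,us=np.nonzero(org); h=towc(P,us,vs,d[org])
    t=h[h[:,2]>np.percentile(h[:,2],90)-0.004]
    print("orange",len(h),h.min(0).round(3),h.max(0).round(3),"top",len(t),t.mean(0).round(4),np.percentile(t,2,0).round(3),np.percentile(t,98,0).round(3),np.polyfit(t[:,1],t[:,0],1))
R=cv2.Rodrigues
from scipy.spatial.transform import Rotation as Ro
q=ctrl.get_obs()["eef_rot"];print(Ro.from_quat(q,scalar_first=True).as_matrix().round(3).tolist())
E
```

```text
scene handle_press 0.63 [308. 305.] 5478 centre [0.6128 0.0383 0.1411] lo [ 0.594 -0.042  0.107] hi [0.645 0.207 0.217]Traceback (most recent call last):
  File "<stdin>", line 5, in <module>
KeyError: 'worm_grip'
```

View pics/both.png

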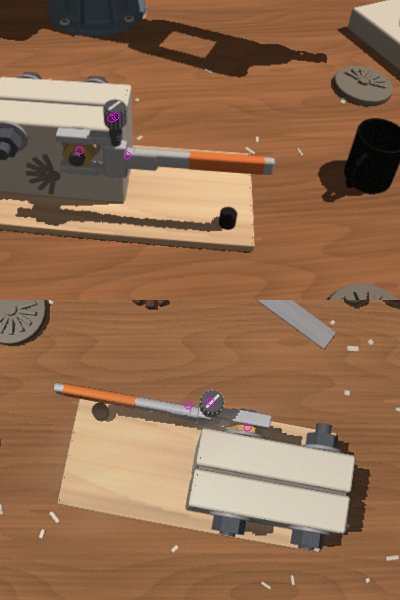

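The wheel shows at scene (295,266) and top (361,222). The orange grip runs across scene (370–450, 310–318) and top (205–285, 207–222). The nut is behind the wheel towards −y. The networks agree with the picture.

```bash
cat > m.py <<'E'
from h import *
from scipy.spatial.transform import Rotation as Ro
for c in("scene","top"):
    im,d=ctrl.camera(c);P=ctrl.camera_params(c)
    vs,us=np.mgrid[0:480,0:640]; W=towc(P,us.ravel(),vs.ravel(),d.ravel()).reshape(480,640,3)
    m=(d>0)&(abs(W[...,0]-.605)<.03)&(abs(W[...,1]-.023)<.03)&(W[...,2]>.211)&(W[...,2]<.226)
    t=W[m]; (cx,cy),r=cv2.minEnclosingCircle((t[:,:2]*1000).astype(np.float32)); print(c,"wheel top",len(t),t.mean(0).round(4),np.round([cx,cy,r],1))
    hsv=cv2.cvtColor(im,cv2.COLOR_RGB2HSV)
    o=(hsv[...,0]<14)&(hsv[...,1]>170)&(d>0)&(W[...,2]>.05)&(W[...,2]<.2)&(abs(W[...,0]-.63)<.06)&(W[...,1]>0.05)
    h=W[o]
    if len(h)>20:
        t=h[h[:,2]>np.percentile(h[:,2],95)-0.004]
        print("orange",len(h),"top",len(t),t.mean(0).round(4),np.percentile(t,2,0).round(3),np.percentile(t,98,0).round(3),np.polyfit(t[:,1],t[:,0],1).round(3))
s=ctrl.get_obs();print(s["time_s"],s["eef_pos"].round(4),Ro.from_quat(s["eef_rot"],scalar_first=True).as_matrix().round(3).tolist(),s["q"].round(3))
E
python3 m.py
```

```text
scene wheel top 332 [0.6079 0.0246 0.2165] [605.9  25.3  14.8]
orange 1269 top 523 [0.6332 0.1627 0.1468] [0.621 0.118 0.144] [0.644 0.205 0.149] [0.187 0.603]
top wheel top 449 [0.6016 0.0213 0.2178] [602.3  21.1  14.2]
orange 677 top 573 [0.6287 0.1585 0.1471] [0.617 0.115 0.145] [0.641 0.202 0.15 ] [0.194 0.598]
0.65 [0.2105 0.5351 0.2313] [[-0.931, 0.366, -0.0], [0.366, 0.931, 0.0], [0.0, 0.0, -1.0]] [ 0.99   0.181  1.607  0.     1.354 -0.206]
```

Call:
apply_moves(
  moves=[
    {"jaw":0.7,"offset":[-46,-28,-6],"rot":[0,0,0]},
    {"jaw":0.7,"offset":[-46,-28,-6],"rot":[0,0,0]},
    {"jaw":0.7,"offset":[-46,-28,-6],"rot":[0,0,0]},
    {"jaw":0.7,"offset":[-46,-28,-6],"rot":[0,0,0]},
    {"jaw":0.7,"offset":[-46,-28,0],"rot":[0,0,0]},
  ],
)

```text
time_s: 1.27
eef_pos: [0.3745, 0.3194, 0.2562]
eef_rot: [0.001, 0.186, 0.983, 0.001]
wrist_force: [0.8, -0.1, -1.2]
opening: 0.698
grasp_force: 0.0
```

Call:
apply_moves(
  moves=[
    {"jaw":0.7,"offset":[-46,-28,0],"rot":[0,0,0]},
    {"jaw":0.7,"offset":[-46,-28,0],"rot":[0,0,0]},
    {"jaw":0.7,"offset":[-46,-28,0],"rot":[0,0,0]},
    {"jaw":0.7,"offset":[-46,-28,0],"rot":[0,0,0]},
    {"jaw":0.7,"offset":[-46,-28,0],"rot":[0,0,0]},
  ],
)

```text
time_s: 1.9
eef_pos: [0.537, 0.1046, 0.2555]
eef_rot: [0.0, 0.186, 0.982, 0.0]
wrist_force: [0.3, 0.0, 0.2]
opening: 0.699
grasp_force: 0.0
```

Call:
apply_moves(
  moves=[
    {"jaw":0.7,"offset":[-46,-28,0],"rot":[0,0,0]},
    {"jaw":0.7,"offset":[-46,-28,0],"rot":[0,0,0]},
    {"jaw":0.7,"offset":[0,0,0],"rot":[0,0,0]},
    {"jaw":0.7,"offset":[0,0,0],"rot":[0,0,0]},
    {"jaw":0.7,"offset":[0,0,0],"rot":[0,0,0]},
  ],
)

```text
time_s: 2.52
eef_pos: [0.6005, 0.0216, 0.2554]
eef_rot: [-0.0, 0.186, 0.983, 0.0]
wrist_force: [0.1, 0.5, -0.3]
opening: 0.7
grasp_force: 0.0
```

```bash
python3 - <<'E'
from h import *
s=ctrl.get_obs();print(s["time_s"],s["eef_pos"].round(4),s["eef_rot"].round(3),s["q"].round(3),s["opening"],s["wrist_force"].round(1),ctrl.pinch_z)
a,_=ctrl.camera("scene");b,_=ctrl.camera("top")
# project TCP axis points into images for camera-bias check
p=s["eef_pos"]
out=[]
for c,im,(v0,u0) in(("scene",a,(120,180)),("top",b,(120,200))):
    P=ctrl.camera_params(c);T=np.linalg.inv(P["cam_to_world"])
    im=im[:,:,::-1].copy()
    q,_=cv2.projectPoints(np.array([p,[*p[:2],.218]]),cv2.Rodrigues(T[:3,:3])[0],T[:3,3],np.array(P["K"]),np.array(P["dist"]))
    for x,col in zip(q.reshape(-1,2),((0,255,0),(255,0,255))): cv2.circle(im,(int(x[0]),int(x[1])),2,col,-1)
    out.append(cv2.resize(im[v0:v0+200,u0:u0+266],(798,600))[:,:])
cv2.imwrite("pics/n2.png",cv2.resize(np.hstack(out),(800,300)))
E
```

```text
2.525 [0.6005 0.0216 0.2554] [-0.     0.186  0.983  0.   ] [-0.162  0.219  1.513  0.     1.41  -1.359] 0.6997742163474875 [ 0.1  0.5 -0.3] 0.0187
```

View pics/n2.png

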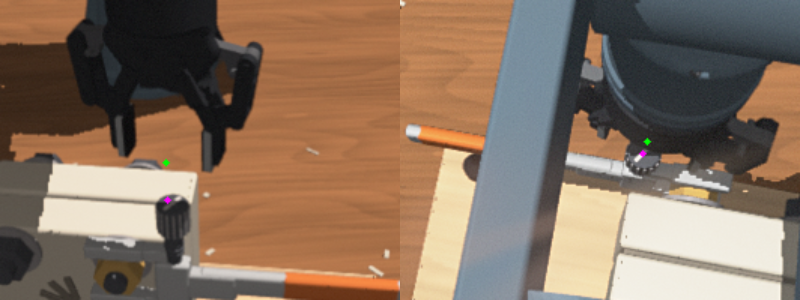

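The calibrated TCP axis lands on the wheel's top in both views, at left (168,200) and right (643,153), to within a few mm. I correct to the two-view mean, go down and close.

Call:
apply_moves(
  moves=[
    {"jaw":0.7,"offset":[-2.7,2.8,0],"rot":[0,0,0]},
    {"jaw":0.7,"offset":[0,0,24],"rot":[0,0,0]},
    {"jaw":0.7,"offset":[0,0,24],"rot":[0,0,0]},
    {"jaw":0.7,"offset":[0,0,24],"rot":[0,0,0]},
    {"jaw":0.5,"offset":[0,0,0],"rot":[0,0,0]},
  ],
)

```text
time_s: 3.25
eef_pos: [0.6033, 0.0226, 0.1813]
eef_rot: [-0.002, 0.186, 0.983, -0.0]
wrist_force: [-0.3, 0.0, -0.4]
opening: 0.508
grasp_force: 0.0
```

Call:
apply_moves(
  moves=[
    {"jaw":0.4,"offset":[0,0,0],"rot":[0,0,0]},
    {"jaw":0.36,"offset":[0,0,0],"rot":[0,0,0]},
    {"jaw":0.33,"offset":[0,0,0],"rot":[0,0,0]},
    {"jaw":0.33,"offset":[0,0,0],"rot":[0,0,0]},
    {"jaw":0.33,"offset":[0,0,0],"rot":[0,0,0]},
  ],
)

```text
time_s: 3.88
eef_pos: [0.6047, 0.0219, 0.1834]
eef_rot: [0.0, 0.186, 0.982, -0.0]
wrist_force: [-0.3, 0.9, 0.3]
opening: 0.325
grasp_force: 0.0
```

Call:
apply_moves(
  moves=[
    {"jaw":0,"offset":[0,0,0],"rot":[0,0,0]},
    {"jaw":0,"offset":[0,0,0],"rot":[0,0,0]},
    {"jaw":0,"offset":[0,0,0],"rot":[0,0,0]},
    {"jaw":0,"offset":[0,0,0],"rot":[0,0,0]},
    {"jaw":0,"offset":[0,0,0],"rot":[0,0,0]},
  ],
)

```text
time_s: 4.5
eef_pos: [0.6049, 0.0223, 0.1836]
eef_rot: [0.0, 0.186, 0.983, 0.0]
wrist_force: [0.0, 4.9, 3.7]
opening: 0.289
grasp_force: 58.8
```

Call:
apply_moves(
  moves=[
    {"jaw":0,"offset":[0,0,0],"rot":[0,0,8]},
    {"jaw":0,"offset":[0,0,0],"rot":[0,0,8]},
    {"jaw":0,"offset":[0,0,0],"rot":[0,0,8]},
    {"jaw":0,"offset":[0,0,0],"rot":[0,0,8]},
    {"jaw":0,"offset":[0,0,0],"rot":[0,0,8]},
  ],
)

```text
time_s: 5.12
eef_pos: [0.6043, 0.0218, 0.1834]
eef_rot: [-0.0, 0.513, 0.859, -0.001]
wrist_force: [-2.4, 2.5, 4.4]
opening: 0.289
grasp_force: 59.0
```

```bash
python3 -c "
from h import *
s=ctrl.get_obs();print(s['q'].round(3),s['torque'].round(2),s['wrist_force'].round(1),s['eef_pos'].round(4))"
```

```text
[-1.600e-01  2.910e-01  1.574e+00 -1.000e-03  1.278e+00 -6.530e-01] [0.41 0.39 0.31] [-2.4  2.5  4.4] [0.6043 0.0218 0.1834]
```

Call:
apply_moves(
  moves=[
    {"jaw":0,"offset":[0,0,0],"rot":[0,0,6]},
    {"jaw":0,"offset":[0,0,0],"rot":[0,0,6]},
    {"jaw":0,"offset":[0,0,0],"rot":[0,0,6]},
    {"jaw":0,"offset":[0,0,0],"rot":[0,0,6]},
    {"jaw":0,"offset":[0,0,0],"rot":[0,0,0]},
  ],
)

```text
time_s: 5.75
eef_pos: [0.6037, 0.0218, 0.1833]
eef_rot: [-0.001, 0.679, 0.734, -0.001]
wrist_force: [-4.5, 3.0, 6.0]
opening: 0.284
grasp_force: 59.2
```

```bash
python3 -c "
from h import *
s=ctrl.get_obs();print(s['q'].round(3),s['torque'].round(2),s['wrist_force'].round(1),s['eef_pos'].round(4))"
```

```text
[-1.600e-01  2.910e-01  1.574e+00 -1.000e-03  1.279e+00 -2.380e-01] [0.34 0.61 0.17] [-4.5  3.   6. ] [0.6037 0.0218 0.1833]
```

Call:
apply_moves(
  moves=[
    {"jaw":0,"offset":[0,0,0],"rot":[0,0,4]},
    {"jaw":0,"offset":[0,0,0],"rot":[0,0,4]},
    {"jaw":0,"offset":[0,0,0],"rot":[0,0,4]},
    {"jaw":0,"offset":[0,0,0],"rot":[0,0,4]},
    {"jaw":0,"offset":[0,0,0],"rot":[0,0,4]},
  ],
)

```text
time_s: 6.38
eef_pos: [0.6027, 0.0204, 0.1827]
eef_rot: [-0.0, 0.796, 0.605, -0.003]
wrist_force: [-6.8, -2.4, 5.0]
opening: 0.288
grasp_force: 60.7
```

```bash
python3 -c "
from h import *
s=ctrl.get_obs();print(s['q'].round(3),s['torque'].round(2),s['wrist_force'].round(1),s['eef_pos'].round(4))"
```

```text
[-0.161  0.291  1.575 -0.004  1.28   0.111] [-0.4   1.16  1.42] [-6.8 -2.4  5. ] [0.6027 0.0204 0.1827]
```

The torque jumped to 1.4 N m, so the wheel has stalled on the nut. I release and rise.

Call:
apply_moves(
  moves=[
    {"jaw":0.6,"offset":[0,0,0],"rot":[0,0,0]},
    {"jaw":0.6,"offset":[0,0,0],"rot":[0,0,0]},
    {"jaw":0.6,"offset":[0,0,-24],"rot":[0,0,0]},
    {"jaw":0.6,"offset":[0,0,-24],"rot":[0,0,0]},
    {"jaw":0.6,"offset":[0,0,-24],"rot":[0,0,0]},
  ],
)

```text
time_s: 7.0
eef_pos: [0.6047, 0.0217, 0.2558]
eef_rot: [0.0, 0.796, 0.606, -0.0]
wrist_force: [0.7, 0.1, -0.2]
opening: 0.601
grasp_force: 0.0
```

```bash
python3 m.py; python3 - <<'E'
from h import *
a,_=ctrl.camera("scene");b,_=ctrl.camera("top")
o=[cv2.resize(a[200:350,220:420,::-1],(400,300)),cv2.resize(b[170:320,300:500,::-1],(400,300))]
cv2.imwrite("pics/n3.png",np.hstack(o))
s=ctrl.get_obs();print(s["wrist_force"].round(1),s["torque"].round(2))
E
```

```text
scene wheel top 319 [0.608  0.0259 0.2158] [605.7  26.3  14.5]
orange 1233 top 508 [0.633  0.1606 0.1436] [0.622 0.118 0.141] [0.643 0.204 0.146] [0.178 0.604]
top wheel top 5 [0.601  0.035  0.2148] [601.   35.    1.2]
orange 204 top 143 [0.6326 0.1787 0.1432] [0.624 0.156 0.141] [0.642 0.201 0.146] [0.204 0.596]
7.1 [0.6065 0.0215 0.2585] [[0.266, 0.964, 0.006], [0.964, -0.266, -0.001], [0.0, 0.006, -1.0]] [-0.16   0.226  1.498 -0.     1.412  0.11 ]
[-0.1  0.1 -0. ] [ 0.04 -0.03 -0.03]
```

View pics/n3.png

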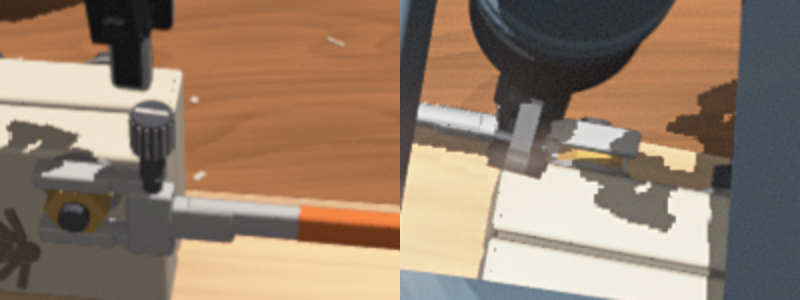

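The jaws now sit on the nut's flats (left crop around (75,205)), the white line has turned, and the handle is still up with its edge at 143–144 mm. Next I go above the press point with the fingers shut.

Call:
apply_moves(
  moves=[
    {"jaw":0,"offset":[47.7,-4,0],"rot":[0,0,0]},
    {"jaw":0,"offset":[47.7,-4,0],"rot":[0,0,0]},
    {"jaw":0,"offset":[47.7,-4,20],"rot":[0,0,0]},
    {"jaw":0,"offset":[0,0,40],"rot":[0,0,0]},
    {"jaw":0,"offset":[0,0,36],"rot":[0,0,0]},
  ],
)

```text
time_s: 7.82
eef_pos: [0.63, 0.1639, 0.1558]
eef_rot: [-0.001, 0.795, 0.606, -0.001]
wrist_force: [-0.8, -0.9, -0.8]
opening: -0.004
grasp_force: 0.0
```

```bash
python3 - <<'E'
from h import *
a,_=ctrl.camera("scene");b,_=ctrl.camera("top")
o=[cv2.resize(a[200:350,300:500,::-1],(400,300)),cv2.resize(b[130:280,180:380,::-1],(400,300))]
cv2.imwrite("pics/n4.png",np.hstack(o))
s=ctrl.get_obs();print(s["eef_pos"].round(4),s["wrist_force"].round(1),s["opening"])
E
```

```text
[0.6269 0.1629 0.1521] [ 0.  -0.7 -0.6] -0.0024110367102731555
```

View pics/n4.png

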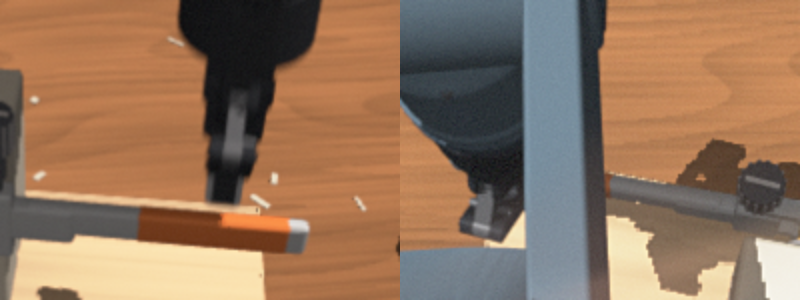

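The shut fingertips stand just above the middle of the orange grip (left, (225,205)). I push down in steps, drifting 10 mm towards the wheel.

Call:
apply_moves(
  moves=[
    {"jaw":0,"offset":[0,2,5],"rot":[0,0,0]},
    {"jaw":0,"offset":[0,0,7],"rot":[0,0,0]},
    {"jaw":0,"offset":[0,0,7],"rot":[0,0,0]},
    {"jaw":0,"offset":[-0.5,0,7],"rot":[0,0,0]},
    {"jaw":0,"offset":[-0.5,0,7],"rot":[0,0,0]},
  ],
)

```text
time_s: 8.55
eef_pos: [0.6338, 0.1619, 0.1269]
eef_rot: [0.0, 0.796, 0.606, 0.001]
wrist_force: [1.9, 0.9, 3.1]
opening: -0.004
grasp_force: 1.6
```

Call:
apply_moves(
  moves=[
    {"jaw":0,"offset":[-1,0,8],"rot":[0,0,0]},
    {"jaw":0,"offset":[-1,0,8],"rot":[0,0,0]},
    {"jaw":0,"offset":[-1.5,0,8],"rot":[0,0,0]},
    {"jaw":0,"offset":[-1.5,0,8],"rot":[0,0,0]},
    {"jaw":0,"offset":[-1.5,0,6],"rot":[0,0,0]},
  ],
)

```text
time_s: 9.18
eef_pos: [0.6312, 0.155, 0.0876]
eef_rot: [0.0, 0.796, 0.605, -0.0]
wrist_force: [1.7, 1.3, 2.5]
opening: 0.001
grasp_force: 1.6
```

Call:
apply_moves(
  moves=[
    {"jaw":0,"offset":[-1,0,6],"rot":[0,0,0]},
    {"jaw":0,"offset":[-1,0,5],"rot":[0,0,0]},
    {"jaw":0,"offset":[0,0,4],"rot":[0,0,0]},
    {"jaw":0,"offset":[0,0,2],"rot":[0,0,0]},
    {"jaw":0,"offset":[0,0,0],"rot":[0,0,0]},
  ],
)

```text
time_s: 9.8
eef_pos: [0.6307, 0.1531, 0.0734]
eef_rot: [0.0, 0.796, 0.606, -0.0]
wrist_force: [-6.3, -1.0, 17.9]
opening: -0.001
grasp_force: 7.2
```

```bash
python3 - <<'E'
from h import *
a,_=ctrl.camera("scene")
cv2.imwrite("pics/n5.png",cv2.resize(a[200:425,200:500,::-1],(600,450)))
s=ctrl.get_obs();print(s["eef_pos"].round(4),s["wrist_force"].round(1),s["opening"])
E
```

```text
[0.6307 0.1531 0.0734] [-6.  -1.9 16.8] 0.0014269428895070236
```

View pics/n5.png

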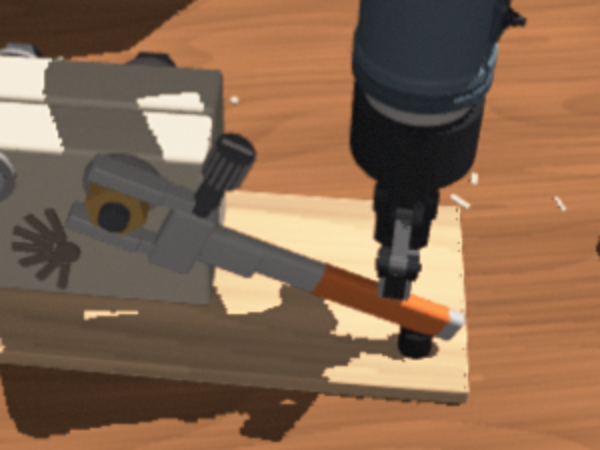

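The handle rests on the rubber stop (415,340), the force has risen to 17 N, and the nut has turned with the jaws. I lift off.

Call:
apply_moves(
  moves=[
    {"jaw":0,"offset":[0,0,-10],"rot":[0,0,0]},
    {"jaw":0,"offset":[0,0,-30],"rot":[0,0,0]},
    {"jaw":0,"offset":[0,0,-45],"rot":[0,0,0]},
    {"jaw":0,"offset":[0,0,-45],"rot":[0,0,0]},
    {"jaw":0,"offset":[0,0,0],"rot":[0,0,0]},
  ],
)

```text
time_s: 10.48
eef_pos: [0.6328, 0.1538, 0.2058]
eef_rot: [0.002, 0.796, 0.606, 0.003]
wrist_force: [-0.2, -0.3, -0.4]
opening: 0.005
grasp_force: 0.0
```

```bash
python3 m.py; python3 - <<'E'
from h import *
a,_=ctrl.camera("scene")
cv2.imwrite("pics/n6.png",cv2.resize(a[200:425,200:500,::-1],(600,450)))
E
```

```text
scene wheel top 0 [nan nan nan] [0. 0. 0.]
orange 893 top 112 [0.6253 0.1176 0.0851] [0.62  0.107 0.082] [0.629 0.13  0.09 ] [-0.013  0.627]
top wheel top 0 [nan nan nan] [0. 0. 0.]
orange 21 top 16 [0.6309 0.1748 0.0613] [0.626 0.171 0.059] [0.636 0.181 0.064] [-0.002  0.631]
10.575 [0.6302 0.1535 0.2009] [[0.267, 0.964, -0.001], [0.964, -0.267, 0.0], [-0.0, -0.001, -1.0]] [0.056 0.368 1.437 0.    1.337 0.326]m.py:7: RuntimeWarning: Mean of empty slice.
  t=W[m]; (cx,cy),r=cv2.minEnclosingCircle((t[:,:2]*1000).astype(np.float32)); print(c,"wheel top",len(t),t.mean(0).round(4),np.round([cx,cy,r],1))
  ret = um.true_divide(
```

View pics/n6.png

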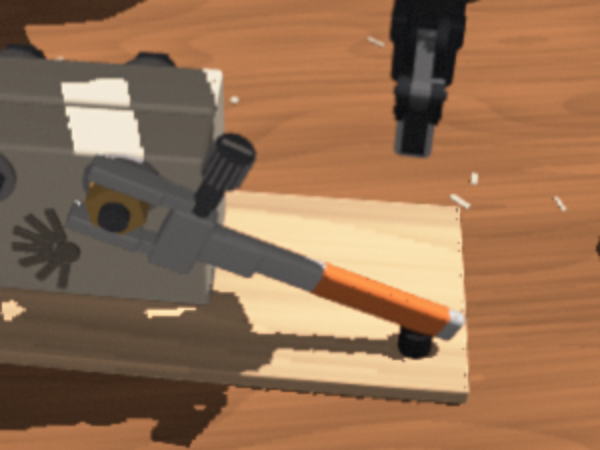

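The handle stays on the stop (415,335), the jaws hold the nut (115,210), and the arm is clear.

```bash
python3 -c "
from bench import ctrl
print(ctrl.hand_in())"
```

```text
the job is handed in; nothing more can be done
None
```

I closed the wrench's jaws onto the nut until the worm wheel stalled, pushed the handle down to its rubber stop, let go and handed the job in at about 10.6 s; hand-in returned no verdict, so the result is not confirmed.

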